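Seat a turned blank in the vee of a marking-out fixture

TASK

Take the turned steel blank with the upright shank out of the wooden tray and set it down flat on the fixture plate, in the clear space in front of the vee. Then slide it along the plate into the vee until it has centred itself and bears on both jaws, and press it home for about a second with a light push of around 10 N; no jaw may ever feel more than 25 N. Let go and leave it standing there fully home, without tipping it over or disturbing the other things on the bench and in the tray.

Things in the scene. Friction and masses are not known exactly. Their poses are not given: they have to be found in the camera images.
- blank: Bright steel turned blank, 0.4 to 0.75 kg: round flange 56 mm across and 20 mm high, with a plain round shank 22 mm across and 42 mm long standing on its centre (62 mm high in all). Origin: centre of the underside; z up along the shank. It stands flange down on the tray floor, in any of its three places.
- tray: Shallow plywood tray, 160 (its x) by 210 mm (its y), fixed; walls 5 mm thick, 16 mm high, floor 5 mm thick; left or right of the robot's centre line. Origin: centre of underside. Three places 64 mm apart along its y hold, in any order, the blank, a flat steel disc (52 mm across, 14 high) and a steel collar (48 mm across, 12 high), 7 mm or more between edges.
- plate: Dark steel fixture plate, 250 (its x) by 170 mm (its y), 12 mm thick, fixed to the bench on the side where the tray is not. Origin: centre of underside, so its top is 12 mm up. Its x axis is the direction of pushing. On it is bolted a bright steel 90 degree vee that does not yield, opening to the plate's -x, square to the plate; see the two points.
- clear_spot (a point): Point on the plate's top, 45 mm to -x of its centre, axes as the plate's: the clear space in front of the vee. A blank with its axis up to 50 mm to -x or 20 mm to +x of here, and within 10 mm in y, touches no jaw. The jaws are 80 mm long, 18 thick, 16 high (lower than the flange), at 45 degrees to x; mouth 113 mm wide.
- vee_about (a point): Point on the plate's top, fixed on the plate, 22.5 mm to +x of its centre, axes as the plate's: ROUGHLY where the blank's axis is when home (touching both jaws). The vee is bolted elsewhere at each set-up and not measured: true home lies up to 17.5 mm from here in x and up to 8 mm in y, and must be seen or felt. Steel on steel friction is about 0.6.
Mind the look-alikes: they are no part of the job. What is shaped like the blank but blue or yellow is not meant.

How it is judged (in metres and radians):
On the way, in this order (a step that is already met when the one before it is completed fails the run):
1. the blank stands flat on the fixture plate in the clear space in front of the vee, touching no jaw (z of blank in the frame of plate between 0.0095 and 0.0145 m and angle between blank's own z axis and vertical below 0.05 rad and x of blank in the frame of plate between -0.1 and 0 m and y of blank in the frame of plate between -0.04 and 0.04 m and contact force between blank and vee_c0 below 0.2 N and contact force between blank and vee_c1 below 0.2 N), for 0.1 s.
2. the blank is pressed home: flat on the plate and pushed against both jaws at once, with at least 1 N on each and 3 N on one, for half a second (z of blank in the frame of plate between 0.0095 and 0.0145 m and angle between blank's own z axis and vertical below 0.05 rad and horizontal distance between blank and vee_c0 below 0.0407 m and horizontal distance between blank and vee_c1 below 0.0407 m and contact force between blank and vee_c0 above 1 N and contact force between blank and vee_c1 above 1 N and (contact force between blank and vee_c0 above 3 N or contact force between blank and vee_c1 above 3 N)), for 0.5 s.
At the end, for the whole second after the job is handed in: The blank stands flat on the fixture plate (within 3 degrees of upright), fully home in the vee with a gap of less than about 1.7 mm to either jaw, at rest and let go (z of blank in the frame of plate between 0.0095 and 0.0145 m and angle between blank's own z axis and vertical below 0.05 rad and horizontal distance between blank and vee_c0 below 0.0407 m and horizontal distance between blank and vee_c1 below 0.0407 m and linear speed of blank below 0.01 m/s); the robot touches nothing.
It fails at once if a jaw of the vee feels more than 25 N from the blank (contact force between blank and vee_c0 above 25 N or contact force between blank and vee_c1 above 25 N).
It fails at once if the blank is tipped over (more than 30 degrees) (angle between blank's own z axis and vertical above 0.52 rad).
It fails at once if a bystander in the tray or on the bench is moved by more than 20 mm (distance of any of disc, collar, spacer, hammer, driver, wrench, oil, packing from where it was at the start of the episode above 0.02 m).
It also fails if it takes over 72 s, if anything falls off the work surface, if the arm or the gripper's body presses on something with over 40 N, if the wrist force passes 120 N, or if a joint passes its speed limit or range.

ROBOT

A 7-joint arm with a two-finger parallel gripper is mounted at the origin on the work surface. World frame = base frame: x ahead of the robot, y to its left, z up, the work surface at z = 0. Lengths are in m, angles in degrees, forces in N, time in s.
With the tool pointing down it reaches from about 0.425 to 0.875 m from the base axis. Payload 4.7 kg.
Tool frame: the origin (TCP) lies between the finger pads; the fingertips stand 8 mm ahead of it and the grasp point (between the pads) lies 11 mm behind it (env.tip_extent is the distance from the TCP to the fingertips, in m); z points along the fingers, y is the line along which they close (so a half turn about z gives the same grasp; the last joint's range is limited). The gripper opens to 87 mm and grips with 3 to 60 N. Pads are 19 mm wide; open, the fingers measure 117 mm over their backs; the gripper's body (75 mm by 190 mm) begins 51 mm behind the grasp point.
Start: joints at [-67.26, 18.392, -4.016, 83.108, 1.295, 78.541, -3.26], TCP at [0.243, 0.603, 0.231] pointing down, gripper open.
Joint ranges: [-163.93, 163.93], [-17.29, 119.83], [-79.2, 71.16], [3.27, 140.29], [-89.18, 269.18], [5.43, 117.66], [-154.24, 154.24]. Speed limits (degrees/s): [147.25, 147.25, 180, 180, 180, 180, 180].

INTERFACE

Orientations are given as [roll, pitch, yaw] about the fixed x, y, z axes, in that order (R = Rz(yaw) Ry(pitch) Rx(roll)).
In Python, from cell import sensors, vision, workorder, env gives the robot as it stands.
- The arm moves only by the tool drive_tool, never from a script. Its argument "moves" is a list of rows, each an object of numbers: "x", "y", "z": the shift along the tool's x, y, z in mm; "rx", "ry", "rz": the turn, a rotation vector about the tool's x, y, z in rad; "fingers": the closure, from -1 (fully open) to 1 (shut). In form: [{"x": .., "y": .., "z": .., "rx": .., "ry": .., "rz": .., "fingers": ..}, ...]. A call has 1 to 20 rows; each row is the pose to reach, as a shift and turn from the pose commanded when the call began, along the tool's axes at that moment; what a row does not reach only later rows make up. A row lasts 1/8 s, in which the tool goes at most 62.5 mm and 10.7 degrees, less where a joint would pass 70% of its speed; a pose out of reach is approached as far as the arm can. A call with a gripper value outside its range is refused whole. The fingers move at their own pace and stop on an object; "force" is the grip in N (left out, the last holds). Time passes only in rows, so rows that repeat a pose let the fingers close. It gives the time, the measured TCP pose, the force, the opening and the grip force at its end, in the units of the state.
- sensors.get_obs(): the state, without advancing time (a new reading comes with each control period).
- vision.read_camera(name): name is "scene" or "top" or "wrist"; returns a dict with "image" (480x640x3 uint8, red, green, blue), "fx", "fy", "cx", "cy" (pixels), "R" (3x3) and "t" (3): a world point X has camera coordinates R X + t. Camera axes: x right, y down, z forward; pixel columns grow to the right and rows downward; lengths in m; the calibration is good to about 2 mm. A picture is of the moment at which its call begins. There is no depth.
- workorder.sign_off(): hands the job in; it is judged then, once.
The state is a dict: "time_s": time; "qpos": joint angles; "joint_velocities": joint speeds; "effort": joint torques, N m; "tool_pos": TCP position; "tool_rot": TCP orientation; "force": force on the tool from outside, world axes, zero at the start; "wrist_torque": the same for the moment, N m; "grip_width": finger opening in m; "grasp_force": force on a finger pad.
Only numpy, scipy, OpenCV 4.12 (cv2) and the standard library are available. Lean on these libraries where they do the work, as an engineer would, in place of code of your own. Each camera call takes 0.05 s, during which the arm holds its last target. There are 200 camera calls.

## Working session

There is one attempt and no reset: what is moved stays moved. The work goes in short steps, Python scripts to look and compute and a tool call to move; the robot and the scene stay as the last step left them, time stands still between calls to the robot, and variables do not carry over. Pictures are saved under pics/ and viewed, at most 10 in all, crops included, and the job is handed in when it is done.

Besides the shell and the picture viewer there is one more tool, called after "Emit:" by a JSON object that holds its "fn" and its "kwargs". drive_tool: Moves the arm, as the interface text tells. Its arguments: {"type":"object","properties":{"moves":{"type":"array"},"force":{"type":"number"}},"required":["moves"]}

```bash
mkdir -p pics
cat > h.py <<'E'
import numpy as np, cv2, pickle
from cell import sensors, vision, workorder, env
def snap(cam,name):
    c=vision.read_camera(cam); pickle.dump(c,open(f'pics/{name}.pkl','wb'))
    cv2.imwrite(f'pics/{name}.png',np.ascontiguousarray(c['image'][:,:,::-1])); return c
def load(n): return pickle.load(open(f'pics/{n}.pkl','rb'))
def ray(c,u,v):
    R=np.array(c['R']);t=np.array(c['t']);d=R.T@np.array([(u-c['cx'])/c['fx'],(v-c['cy'])/c['fy'],1]);return -R.T@t,d
def atz(c,u,v,z):
    o,d=ray(c,u,v);return o+d*(z-o[2])/d[2]
def proj(c,X):
    p=np.array(c['R'])@np.array(X)+np.array(c['t']);return c['fx']*p[0]/p[2]+c['cx'],c['fy']*p[1]/p[2]+c['cy']
def tri(*rs):
    A=0;b=0
    for o,d in rs:
        d=d/np.linalg.norm(d);P=np.eye(3)-np.outer(d,d);A=A+P;b=b+P@o
    return np.linalg.solve(A,b)
def crop(n,u0,v0,u1,v1,k,out):
    i=cv2.imread(f'pics/{n}.png')[v0:v1,u0:u1];cv2.imwrite(f'pics/{out}.png',cv2.resize(i,None,fx=k,fy=k,interpolation=cv2.INTER_CUBIC))
E
python3 - <<'E'
from h import *
for n in ['top','scene','wrist']:
    c=snap(n,n+'0');print(n,c['fx'],c['cx'],c['cy'],np.round(c['R'],3).tolist(),np.round(c['t'],3))
print(sensors.get_obs())
E
```

```text
top 443.93208965100024 321.31480604583965 232.75854287117988 [[0.021, -1.0, 0.004], [-0.975, -0.022, -0.221], [0.221, 0.001, -0.975]] [-0.049  0.496  0.798]
scene 511.85642463016 329.7708455655306 239.3875562709036 [[-0.74, 0.673, 0.012], [0.526, 0.589, -0.613], [-0.42, -0.447, -0.79]] [ 0.358 -0.218  1.169]
wrist 352.24125858309725 315.4531360470396 231.89368692982015 [[0.373, 0.928, -0.002], [0.893, -0.359, 0.273], [0.252, -0.104, -0.962]] [-0.648 -0.033  0.39 ]
{'time_s': 0.15, 'qpos': array([-67.2591533 ,  18.42855413,  -4.01522773,  83.15866195,
         1.29478329,  78.54278961,  -3.26048461]), 'joint_velocities': array([-0.01708765, -0.01158856, -0.07738236, -0.2475376 , -0.08750631,
        0.03455305, -0.00277377]), 'effort': array([-1.27591161e-04, -4.91795325e+01, -4.04674178e-01, -3.12875855e+01,
       -6.38739578e-02,  4.05299070e-02,  9.71982354e-05]), 'tool_pos': array([0.24267918, 0.60254875, 0.22972284]), 'tool_rot': array([-1.79915200e+02,  5.06046065e-03,  1.58067730e+02]), 'force': array([ 0.17431334,  0.97312305, -0.58548089]), 'wrist_torque': array([ 0.03686727, -0.02301272,  0.01212324]), 'grasp_force': 0.0, 'grip_width': 0.08700148055829418}
```

View pics/top0.png

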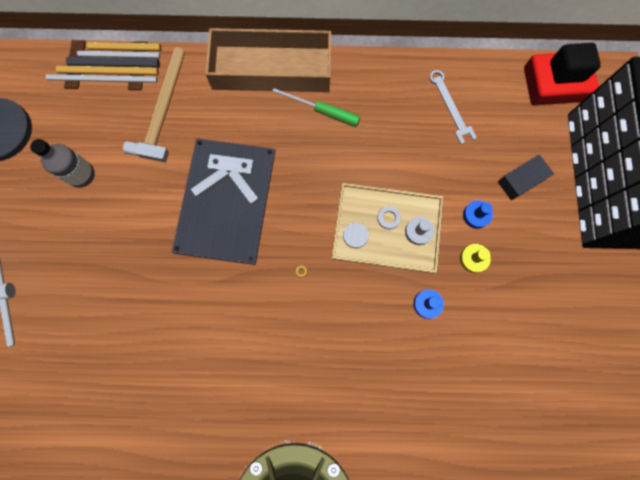

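View pics/scene0.png

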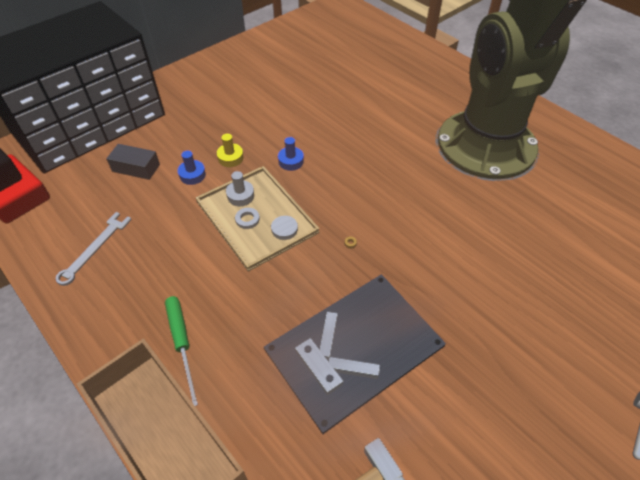

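Top view: the plate with the vee is at px (225,200) and the tray at (388,228), with the blank (shank tip about (423,226)) at its right end. A blue lookalike is next to the tray at (480,213). The scene view shows the blank at (239,190) and the plate at (355,350). I'll crop both closer.

Run:
```python
from h import *
crop('top0',165,130,445,275,2.85,'ct')
crop('scene0',190,160,450,430,2.2,'cs')
c=load('top0')
print(proj(c,[.243,.603,.23]))
```

```text
(np.float64(-135.38374531840753), np.float64(370.86579887445725))
```

View pics/ct.png

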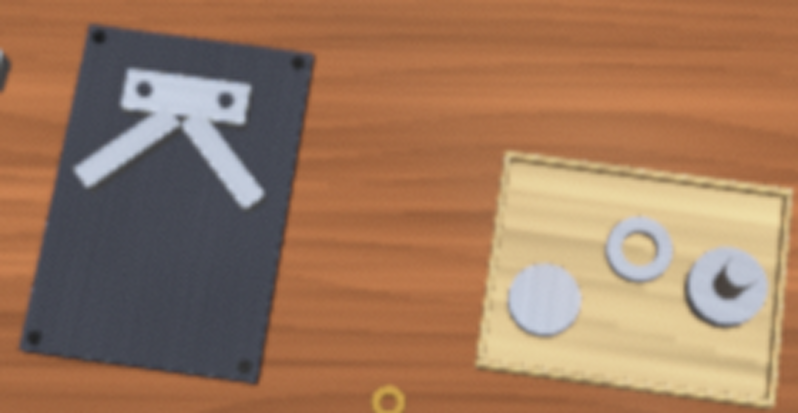

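View pics/cs.png

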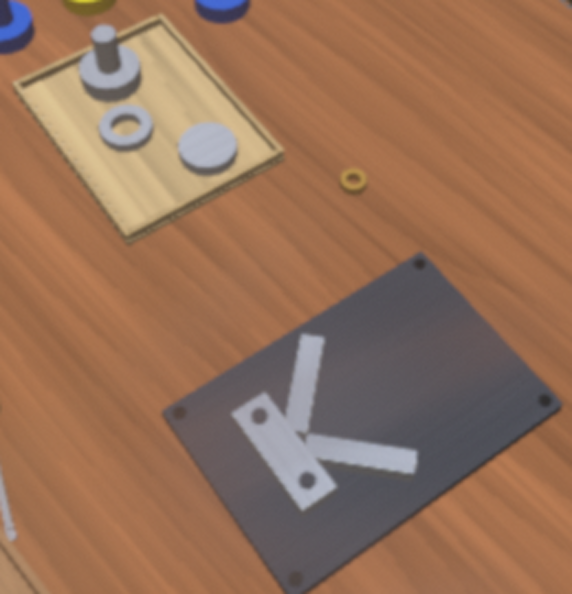

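```bash
cat > m.py <<'E'
from h import *
T=load('top0');S=load('scene0')
t=lambda x,y:(165+x/2.85,130+y/2.85)
s=lambda x,y:(190+x/2.2,160+y/2.2)
P={'TR':((313,55),(163,410)),'BR':((258,383),(421,253)),'BL':((22,350),(560,403)),'TL':((90,26),(295,594)),
'shank':((737,266),(104,33)),'flange':((728,285),(110,68)),'apex':((182,122),(304,436)),'jawRtip':((245,209),(325,342)),'jawLtip':((88,188),(418,452)),
'disc':((545,299),(208,145)),'collar':((640,246),(126,124))}
for k,(a,b) in P.items():
    X=tri(ray(T,*t(*a)),ray(S,*s(*b)));print(k,X.round(4),'top@z',*[atz(T,*t(*a),z)[:2].round(4) for z in (.012,.028)],'sc',*[atz(S,*s(*b),z)[:2].round(4) for z in (.012,.028)])
E
python3 m.py
```

```text
TR [0.6881 0.0639 0.0069] top@z [0.6856 0.0636] [0.6787 0.0617] sc [0.6895 0.0658] [0.6933 0.0729]
BR [0.4405 0.0925 0.0042] top@z [0.4396 0.0911] [0.4372 0.0887] sc [0.4445 0.096 ] [0.4533 0.1025]
BL [0.4605 0.2597 0.0058] top@z [0.4593 0.2579] [0.4565 0.2524] sc [0.4639 0.2607] [0.4723 0.2638]
TL [0.706  0.2315 0.0094] top@z [0.7049 0.2306] [0.6976 0.2257] sc [0.7064 0.2322] [0.7098 0.2359]
shank [ 0.5172 -0.2331  0.0687] top@z [ 0.5313 -0.2462] [ 0.5272 -0.2424] sc [ 0.4894 -0.2845] [ 0.4973 -0.2701]
flange [ 0.5155 -0.2377  0.0188] top@z [ 0.5172 -0.2394] [ 0.5134 -0.2357] sc [ 0.5123 -0.2434] [ 0.5197 -0.2299]
apex [0.6278 0.1548 0.0209] top@z [0.6309 0.1571] [0.625  0.1535] sc [0.6252 0.1516] [0.6303 0.157 ]
jawRtip [0.5634 0.1065 0.0188] top@z [0.5657 0.1073] [0.561  0.1046] sc [0.5603 0.1043] [0.5667 0.1106]
jawLtip [0.5757 0.2188 0.0219] top@z [0.579  0.2215] [0.574  0.2168] sc [0.5717 0.2166] [0.5779 0.2206]
disc [ 0.5037 -0.109   0.0139] top@z [ 0.5041 -0.1091] [ 0.5005 -0.1079] sc [ 0.5028 -0.1103] [ 0.5104 -0.0995]
collar [ 0.5436 -0.1764  0.0146] top@z [ 0.5445 -0.1771] [ 0.5402 -0.1746] sc [ 0.5423 -0.1782] [ 0.5491 -0.166 ]
```

```bash
cat >> h.py <<'E'
from scipy.spatial.transform import Rotation as Ro
def go(p,yaw):
    o=sensors.get_obs();R=Ro.from_euler('xyz',o['tool_rot'],degrees=True)
    d=R.inv().apply(np.array(p)-o['tool_pos'])*1000
    w=(R.inv()*Ro.from_euler('xyz',[180,0,yaw],degrees=True)).as_rotvec()
    print('shift mm',d.round(1),'rotvec',w.round(4),'| F',o['force'].round(2),'pos',o['tool_pos'].round(4),'rot',o['tool_rot'].round(2),'t',o['time_s'])
E
python3 - <<'E'
from h import *
go([.50,.17,.25],173.4)
go([.516,-.2355,.18],173.4)
c=load('wrist0');R=np.array(c['R']);print('cam',-R.T@c['t'])
T=load('top0')
for n,u,v in [('blueR',483,208),('yel',476,254),('blue2',431,298)]: print(n,atz(T,u,v,.06).round(3))
E
```

```text
shift mm [-400.3 -305.2  -19.8] rotvec [-1.500e-03 -1.000e-04 -2.676e-01] | F [ 0.17  0.97 -0.59] pos [0.2427 0.6025 0.2297] rot [-1.7992e+02  1.0000e-02  1.5807e+02] t 0.15
shift mm [-566.6 -675.2   50.8] rotvec [-1.500e-03 -1.000e-04 -2.676e-01] | F [ 0.17  0.97 -0.59] pos [0.2427 0.6025 0.2297] rot [-1.7992e+02  1.0000e-02  1.5807e+02] t 0.15
cam [0.17283443 0.63007203 0.38301152]
blueR [ 0.552 -0.351  0.06 ]
yel [ 0.461 -0.332  0.06 ]
blue2 [ 0.377 -0.244  0.06 ]
```

Emit:
{"fn": "drive_tool", "kwargs": {"moves": [{"x": -400,"y": -305,"z": -20,"rz": -0.268,"fingers": -1},{"x": -400,"y": -305,"z": -20,"rz": -0.268,"fingers": -1},{"x": -400,"y": -305,"z": -20,"rz": -0.268,"fingers": -1},{"x": -400,"y": -305,"z": -20,"rz": -0.268,"fingers": -1},{"x": -400,"y": -305,"z": -20,"rz": -0.268,"fingers": -1},{"x": -400,"y": -305,"z": -20,"rz": -0.268,"fingers": -1},{"x": -400,"y": -305,"z": -20,"rz": -0.268,"fingers": -1},{"x": -400,"y": -305,"z": -20,"rz": -0.268,"fingers": -1},{"x": -400,"y": -305,"z": -20,"rz": -0.268,"fingers": -1},{"x": -400,"y": -305,"z": -20,"rz": -0.268,"fingers": -1},{"x": -400,"y": -305,"z": -20,"rz": -0.268,"fingers": -1},{"x": -400,"y": -305,"z": -20,"rz": -0.268,"fingers": -1}]}}

```text
invalid input at $.moves[0]: expected keys x, y, z, rx, ry, rz, fingers
```

Run:
```python
from h import *
snap('wrist','w1')
go([.516,-.2355,.18],173.4)
go([.50,.17,.25],173.4)
print(sensors.get_obs()['qpos'])
```

```text
shift mm [-566.6 -675.4   50.7] rotvec [-1.200e-03 -1.000e-04 -2.676e-01] | F [ 0.47  0.05 -0.64] pos [0.2427 0.6026 0.2298] rot [-179.93    0.    158.07] t 0.2
shift mm [-400.3 -305.3  -19.8] rotvec [-1.200e-03 -1.000e-04 -2.676e-01] | F [ 0.47  0.05 -0.64] pos [0.2427 0.6026 0.2298] rot [-179.93    0.    158.07] t 0.2
[-67.25922308  18.42501998  -4.01575556  83.14904843   1.29410468
  78.53918853  -3.26029927]
```

View pics/w1.png

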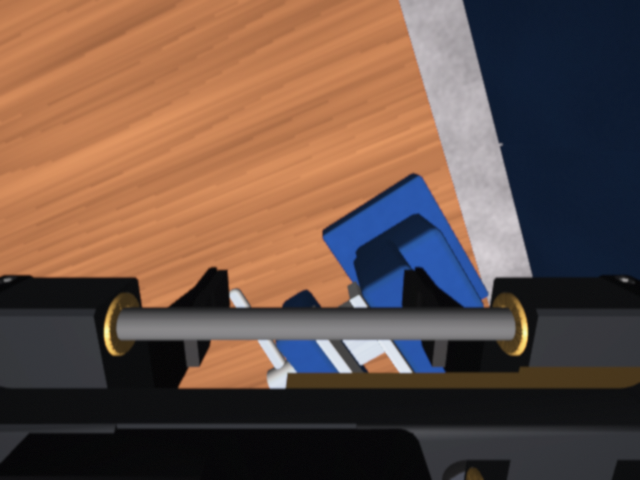

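Emit:
{"fn": "drive_tool", "kwargs": {"moves": [{"x": -400,"y": -305,"z": -20,"rx": 0,"ry": 0,"rz": -0.268,"fingers": -1},{"x": -400,"y": -305,"z": -20,"rx": 0,"ry": 0,"rz": -0.268,"fingers": -1},{"x": -400,"y": -305,"z": -20,"rx": 0,"ry": 0,"rz": -0.268,"fingers": -1},{"x": -400,"y": -305,"z": -20,"rx": 0,"ry": 0,"rz": -0.268,"fingers": -1},{"x": -400,"y": -305,"z": -20,"rx": 0,"ry": 0,"rz": -0.268,"fingers": -1},{"x": -400,"y": -305,"z": -20,"rx": 0,"ry": 0,"rz": -0.268,"fingers": -1},{"x": -400,"y": -305,"z": -20,"rx": 0,"ry": 0,"rz": -0.268,"fingers": -1},{"x": -400,"y": -305,"z": -20,"rx": 0,"ry": 0,"rz": -0.268,"fingers": -1},{"x": -400,"y": -305,"z": -20,"rx": 0,"ry": 0,"rz": -0.268,"fingers": -1},{"x": -644,"y": -644,"z": 10,"rx": 0,"ry": 0,"rz": -0.268,"fingers": -1},{"x": -644,"y": -644,"z": 10,"rx": 0,"ry": 0,"rz": -0.268,"fingers": -1},{"x": -644,"y": -644,"z": 10,"rx": 0,"ry": 0,"rz": -0.268,"fingers": -1},{"x": -644,"y": -644,"z": 10,"rx": 0,"ry": 0,"rz": -0.268,"fingers": -1},{"x": -644,"y": -644,"z": 10,"rx": 0,"ry": 0,"rz": -0.268,"fingers": -1},{"x": -644,"y": -644,"z": 10,"rx": 0,"ry": 0,"rz": -0.268,"fingers": -1},{"x": -644,"y": -644,"z": 10,"rx": 0,"ry": 0,"rz": -0.268,"fingers": -1},{"x": -644,"y": -644,"z": 10,"rx": 0,"ry": 0,"rz": -0.268,"fingers": -1},{"x": -644,"y": -644,"z": 10,"rx": 0,"ry": 0,"rz": -0.268,"fingers": -1},{"x": -644,"y": -644,"z": 10,"rx": 0,"ry": 0,"rz": -0.268,"fingers": -1}]}}

```text
time_s: 2.58
tool_pos: [0.6002, -0.2324, 0.2206]
tool_rot: [179.9, 0.0, 173.6]
force: [-0.4, -0.9, 0.2]
grip_width: 0.0869
grasp_force: 0.0
```

Run:
```python
from h import *
snap('wrist','w2')
go([.516,-.2355,.18],173.4)
print(sensors.get_obs()['qpos'])
```

```text
shift mm [ 83.4 -12.3  40.7] rotvec [0.0013 0.0003 0.0035] | F [-0.04  0.65  0.03] pos [ 0.6002 -0.2326  0.2207] rot [1.7992e+02 2.0000e-02 1.7360e+02] t 2.625
[ -7.06174407  19.63821786  33.2054263   86.04811022 -10.94526788
  77.55621867 110.57686884]
```

View pics/w2.png

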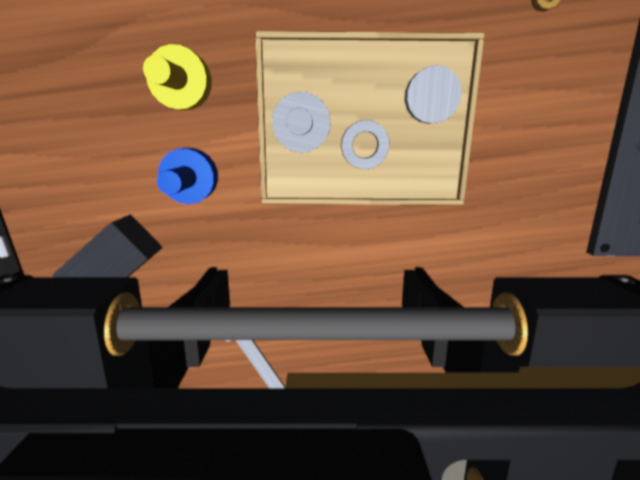

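The wrist view shows the blank at (301,122), with its shank top at about (299,121), in the tray. The disc is at (434,95) and the collar at (365,144).

Run:
```python
from h import *
from m import T,S,t,s
W=load('w2')
X=tri(ray(W,299,121),ray(T,*t(737,266)),ray(S,*s(104,33)));print('shank',X.round(4),proj(W,X),proj(T,X),t(737,266),proj(S,X),s(104,33))
X=tri(ray(W,301,122.5),ray(T,*t(728,285)),ray(S,*s(110,68)));print('flange',X.round(4),atz(W,301,122.5,.025).round(4),atz(W,299,121,.067).round(4))
print('cam',-np.array(W['R']).T@W['t'])
go([.516,-.2355,.12],173.4)
```

```text
TR [0.6881 0.0639 0.0069] top@z [0.6856 0.0636] [0.6787 0.0617] sc [0.6895 0.0658] [0.6933 0.0729]
BR [0.4405 0.0925 0.0042] top@z [0.4396 0.0911] [0.4372 0.0887] sc [0.4445 0.096 ] [0.4533 0.1025]
BL [0.4605 0.2597 0.0058] top@z [0.4593 0.2579] [0.4565 0.2524] sc [0.4639 0.2607] [0.4723 0.2638]
TL [0.706  0.2315 0.0094] top@z [0.7049 0.2306] [0.6976 0.2257] sc [0.7064 0.2322] [0.7098 0.2359]
shank [ 0.5172 -0.2331  0.0687] top@z [ 0.5313 -0.2462] [ 0.5272 -0.2424] sc [ 0.4894 -0.2845] [ 0.4973 -0.2701]
flange [ 0.5155 -0.2377  0.0188] top@z [ 0.5172 -0.2394] [ 0.5134 -0.2357] sc [ 0.5123 -0.2434] [ 0.5197 -0.2299]
apex [0.6278 0.1548 0.0209] top@z [0.6309 0.1571] [0.625  0.1535] sc [0.6252 0.1516] [0.6303 0.157 ]
jawRtip [0.5634 0.1065 0.0188] top@z [0.5657 0.1073] [0.561  0.1046] sc [0.5603 0.1043] [0.5667 0.1106]
jawLtip [0.5757 0.2188 0.0219] top@z [0.579  0.2215] [0.574  0.2168] sc [0.5717 0.2166] [0.5779 0.2206]
disc [ 0.5037 -0.109   0.0139] top@z [ 0.5041 -0.1091] [ 0.5005 -0.1079] sc [ 0.5028 -0.1103] [ 0.5104 -0.0995]
collar [ 0.5436 -0.1764  0.0146] top@z [ 0.5445 -0.1771] [ 0.5402 -0.1746] sc [ 0.5423 -0.1782] [ 0.5491 -0.166 ]
shank [ 0.5163 -0.2353  0.0666] (np.float64(301.3822283307388), np.float64(122.19178595006584)) (np.float64(424.64593265903727), np.float64(223.90806047124394)) (423.5964912280702, 223.33333333333331) (np.float64(237.3122514975898), np.float64(175.03552396289368)) (237.27272727272725, 175.0)
flange [ 0.5154 -0.2375  0.0191] [ 0.5153 -0.237   0.025 ] [ 0.5152 -0.2371  0.067 ]
cam [ 0.52533442 -0.22494363  0.37400458]
shift mm [ 83.4 -12.4 100.7] rotvec [0.0013 0.0003 0.0035] | F [-0.04  0.65  0.03] pos [ 0.6002 -0.2326  0.2207] rot [1.7992e+02 2.0000e-02 1.7360e+02] t 2.625
```

Emit:
{"fn": "drive_tool", "kwargs": {"moves": [{"x": 84,"y": -13.5,"z": 90,"rx": 0.001,"ry": 0,"rz": 0.0035,"fingers": -1},{"x": 84,"y": -13.5,"z": 90,"rx": 0.001,"ry": 0,"rz": 0.0035,"fingers": -1},{"x": 84,"y": -13.5,"z": 90,"rx": 0.001,"ry": 0,"rz": 0.0035,"fingers": -1},{"x": 84,"y": -13.5,"z": 90,"rx": 0.001,"ry": 0,"rz": 0.0035,"fingers": -1},{"x": 84,"y": -13.5,"z": 130,"rx": 0.001,"ry": 0,"rz": 0.0035,"fingers": -1},{"x": 84,"y": -13.5,"z": 160,"rx": 0.001,"ry": 0,"rz": 0.0035,"fingers": -1},{"x": 84,"y": -13.5,"z": 175,"rx": 0.001,"ry": 0,"rz": 0.0035,"fingers": -1},{"x": 84,"y": -13.5,"z": 181,"rx": 0.001,"ry": 0,"rz": 0.0035,"fingers": -1},{"x": 84,"y": -13.5,"z": 181,"rx": 0.001,"ry": 0,"rz": 0.0035,"fingers": -1},{"x": 84,"y": -13.5,"z": 181,"rx": 0.001,"ry": 0,"rz": 0.0035,"fingers": -1}]}}

```text
time_s: 3.88
tool_pos: [0.5157, -0.2392, 0.0407]
tool_rot: [-179.9, 0.1, 173.2]
force: [0.3, 0.6, 0.8]
grip_width: 0.0869
grasp_force: 0.0
```

Run:
```python
from h import *
go([.5155,-.2365,.039],173.4)
c=snap('scene','s2');i=cv2.imread('pics/s2.png');crop('s2',150,80,390,260,3,'cs2')
```

```text
shift mm [0.5 2.6 1.7] rotvec [-0.0013  0.0022 -0.0031] | F [0.27 0.6  0.85] pos [ 0.5157 -0.2392  0.0407] rot [-1.7993e+02  1.2000e-01  1.7323e+02] t 3.875
```

View pics/cs2.png

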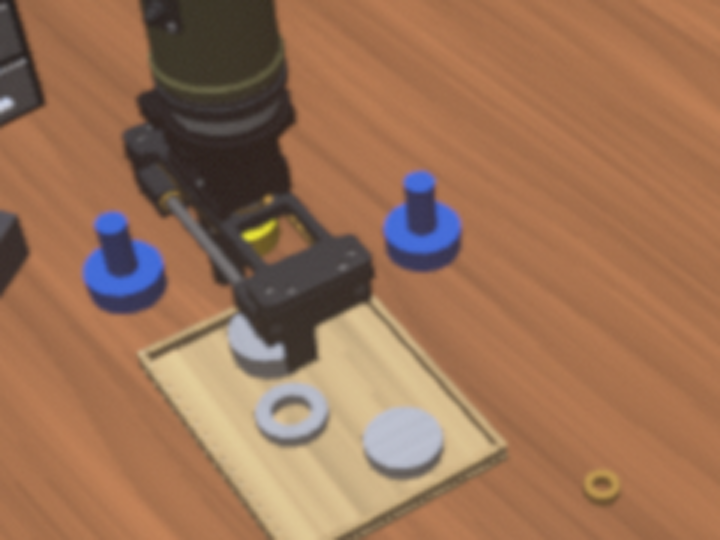

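The fingers straddle the shank above the flange, clear of the collar. I'll close now.

Emit:
{"fn": "drive_tool", "kwargs": {"moves": [{"x": 0,"y": 2.5,"z": 1,"rx": 0,"ry": 0.002,"rz": -0.003,"fingers": -1},{"x": 0,"y": 2.5,"z": 1,"rx": 0,"ry": 0.002,"rz": -0.003,"fingers": -1},{"x": 0,"y": 2.5,"z": 1,"rx": 0,"ry": 0.002,"rz": -0.003,"fingers": 1},{"x": 0,"y": 2.5,"z": 1,"rx": 0,"ry": 0.002,"rz": -0.003,"fingers": 1},{"x": 0,"y": 2.5,"z": 1,"rx": 0,"ry": 0.002,"rz": -0.003,"fingers": 1},{"x": 0,"y": 2.5,"z": 1,"rx": 0,"ry": 0.002,"rz": -0.003,"fingers": 1},{"x": 0,"y": 2.5,"z": 1,"rx": 0,"ry": 0.002,"rz": -0.003,"fingers": 1},{"x": 0,"y": 2.5,"z": 1,"rx": 0,"ry": 0.002,"rz": -0.003,"fingers": 1},{"x": 0,"y": 2.5,"z": 1,"rx": 0,"ry": 0.002,"rz": -0.003,"fingers": 1},{"x": 0,"y": 2.5,"z": 1,"rx": 0,"ry": 0.002,"rz": -0.003,"fingers": 1}], "force": 30}}

```text
time_s: 5.18
tool_pos: [0.515, -0.2364, 0.0386]
tool_rot: [-179.9, -0.1, 173.4]
force: [0.3, -0.2, -0.4]
grip_width: 0.0208
grasp_force: 30.0
```

Run:
```python
from h import *
go([.5155,-.2365,.16],173.4)
go([.5341,.1665,.16],173.4)
```

```text
shift mm [  -0.3   -0.2 -121.4] rotvec [-0.0012 -0.0018 -0.0002] | F [ 0.31 -0.22 -0.37] pos [ 0.515  -0.2364  0.0386] rot [-1.7993e+02 -1.1000e-01  1.7339e+02] t 5.175
shift mm [  27.6  402.3 -121.9] rotvec [-0.0012 -0.0018 -0.0002] | F [ 0.31 -0.22 -0.37] pos [ 0.515  -0.2364  0.0386] rot [-1.7993e+02 -1.1000e-01  1.7339e+02] t 5.175
```

Emit:
{"fn": "drive_tool", "kwargs": {"moves": [{"x": 0,"y": 0,"z": -15,"rx": 0,"ry": 0,"rz": 0,"fingers": 1},{"x": 0,"y": 0,"z": -45,"rx": 0,"ry": 0,"rz": 0,"fingers": 1},{"x": 0,"y": 0,"z": -80,"rx": 0,"ry": 0,"rz": 0,"fingers": 1},{"x": 2,"y": 20,"z": -100,"rx": 0,"ry": 0,"rz": 0,"fingers": 1},{"x": 5,"y": 60,"z": -100,"rx": 0,"ry": 0,"rz": 0,"fingers": 1},{"x": 8,"y": 105,"z": -100,"rx": 0,"ry": 0,"rz": 0,"fingers": 1},{"x": 11,"y": 150,"z": -100,"rx": 0,"ry": 0,"rz": 0,"fingers": 1},{"x": 14,"y": 195,"z": -100,"rx": 0,"ry": 0,"rz": 0,"fingers": 1},{"x": 17,"y": 240,"z": -100,"rx": 0,"ry": 0,"rz": 0,"fingers": 1},{"x": 20,"y": 285,"z": -100,"rx": 0,"ry": 0,"rz": 0,"fingers": 1},{"x": 23,"y": 330,"z": -90,"rx": 0,"ry": 0,"rz": 0,"fingers": 1},{"x": 26,"y": 370,"z": -75,"rx": 0,"ry": 0,"rz": 0,"fingers": 1},{"x": 27.5,"y": 392,"z": -55,"rx": 0,"ry": 0,"rz": 0,"fingers": 1},{"x": 27.5,"y": 402,"z": -40,"rx": 0,"ry": 0,"rz": 0,"fingers": 1},{"x": 27.5,"y": 402,"z": -30,"rx": 0,"ry": 0,"rz": 0,"fingers": 1},{"x": 27.5,"y": 402,"z": -30,"rx": 0,"ry": 0,"rz": 0,"fingers": 1},{"x": 27.5,"y": 402,"z": -30,"rx": 0,"ry": 0,"rz": 0,"fingers": 1}]}}

```text
time_s: 7.3
tool_pos: [0.5347, 0.1648, 0.0688]
tool_rot: [-179.9, -0.1, 173.3]
force: [0.1, -0.4, -5.4]
grip_width: 0.0205
grasp_force: 30.0
```

Run:
```python
from h import *
go([.5341,.1665,.0456],173.4)
c=snap('scene','s3');crop('s3',200,140,470,380,2.4,'cs3')
```

```text
shift mm [ 0.8  1.7 23.2] rotvec [-0.001  -0.001  -0.0024] | F [ 0.08 -0.38 -5.37] pos [0.5347 0.1648 0.0688] rot [-1.7994e+02 -5.0000e-02  1.7326e+02] t 7.3
```

View pics/cs3.png

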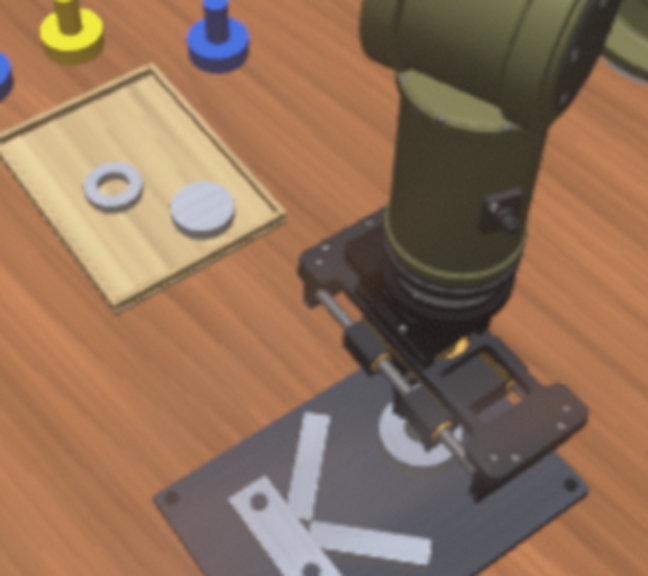

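The blank is held above the clear space, clear of the jaws. Lowering it.

Emit:
{"fn": "drive_tool", "kwargs": {"moves": [{"x": 0.5,"y": 1.5,"z": 10,"rx": 0,"ry": 0,"rz": 0,"fingers": 1},{"x": 0.5,"y": 1.5,"z": 18,"rx": 0,"ry": 0,"rz": 0,"fingers": 1},{"x": 0.5,"y": 1.5,"z": 20.5,"rx": 0,"ry": 0,"rz": 0,"fingers": 1},{"x": 0.5,"y": 1.5,"z": 21.5,"rx": 0,"ry": 0,"rz": 0,"fingers": 1},{"x": 0.5,"y": 1.5,"z": 21.5,"rx": 0,"ry": 0,"rz": 0,"fingers": 1},{"x": 0.5,"y": 1.5,"z": 21.5,"rx": 0,"ry": 0,"rz": 0,"fingers": 1}]}}

```text
time_s: 8.1
tool_pos: [0.5338, 0.1679, 0.047]
tool_rot: [-180.0, -0.1, 173.4]
force: [-0.0, -0.6, -4.2]
grip_width: 0.0205
grasp_force: 30.0
```

Emit:
{"fn": "drive_tool", "kwargs": {"moves": [{"x": 0,"y": 0,"z": 0.5,"rx": 0,"ry": 0,"rz": 0,"fingers": 1},{"x": 0,"y": 0,"z": 1,"rx": 0,"ry": 0,"rz": 0,"fingers": 1},{"x": 0,"y": 0,"z": 1.5,"rx": 0,"ry": 0,"rz": 0,"fingers": 1},{"x": 0,"y": 0,"z": 1.5,"rx": 0,"ry": 0,"rz": 0,"fingers": 1}]}}

```text
time_s: 8.6
tool_pos: [0.5336, 0.1678, 0.0455]
tool_rot: [-180.0, -0.1, 173.4]
force: [-1.8, -0.4, -1.5]
grip_width: 0.0206
grasp_force: 30.0
```

Emit:
{"fn": "drive_tool", "kwargs": {"moves": [{"x": 0,"y": 0,"z": 0.4,"rx": 0,"ry": 0,"rz": 0,"fingers": 1},{"x": 0,"y": 0,"z": 0.7,"rx": 0,"ry": 0,"rz": 0,"fingers": 1},{"x": 0,"y": 0,"z": 0.7,"rx": 0,"ry": 0,"rz": 0,"fingers": 1}]}}

```text
time_s: 8.98
tool_pos: [0.5337, 0.1678, 0.0455]
tool_rot: [-180.0, -0.1, 173.4]
force: [-4.2, -1.0, 5.4]
grip_width: 0.0204
grasp_force: 30.0
```

Emit:
{"fn": "drive_tool", "kwargs": {"moves": [{"x": 0,"y": 0,"z": -0.7,"rx": 0,"ry": 0,"rz": 0,"fingers": 1},{"x": 0,"y": 0,"z": -0.7,"rx": 0,"ry": 0,"rz": 0,"fingers": 0.3},{"x": 0,"y": 0,"z": -0.7,"rx": 0,"ry": 0,"rz": 0,"fingers": 0},{"x": 0,"y": 0,"z": -0.7,"rx": 0,"ry": 0,"rz": 0,"fingers": 0},{"x": 0,"y": 0,"z": -0.7,"rx": 0,"ry": 0,"rz": 0,"fingers": 0}]}}

```text
time_s: 9.6
tool_pos: [0.5338, 0.1678, 0.0452]
tool_rot: [-180.0, -0.1, 173.4]
force: [0.9, -0.1, -0.2]
grip_width: 0.0425
grasp_force: 0.0
```

Emit:
{"fn": "drive_tool", "kwargs": {"moves": [{"x": 0,"y": 0,"z": -20,"rx": 0,"ry": 0,"rz": 0,"fingers": 0},{"x": 0,"y": 0,"z": -60,"rx": 0,"ry": 0,"rz": 0,"fingers": 0},{"x": 0,"y": 0,"z": -80,"rx": 0,"ry": 0,"rz": 0,"fingers": 0},{"x": 10,"y": 0,"z": -80,"rx": 0,"ry": 0,"rz": 0,"fingers": 1},{"x": 48,"y": 0,"z": -80,"rx": 0,"ry": 0,"rz": 0,"fingers": 1},{"x": 48,"y": 0,"z": -80,"rx": 0,"ry": 0,"rz": 0,"fingers": 1},{"x": 48,"y": 0,"z": -40,"rx": 0,"ry": 0,"rz": 0,"fingers": 1},{"x": 48,"y": 0,"z": -10,"rx": 0,"ry": 0,"rz": 0,"fingers": 1},{"x": 48,"y": 0,"z": -10,"rx": 0,"ry": 0,"rz": 0,"fingers": 1},{"x": 48,"y": 0,"z": -10,"rx": 0,"ry": 0,"rz": 0,"fingers": 1}], "force": 20}}

```text
time_s: 10.85
tool_pos: [0.4866, 0.1734, 0.0559]
tool_rot: [-180.0, -0.1, 173.4]
force: [0.8, -0.1, 0.4]
grip_width: 0.0007
grasp_force: 0.0
```

Run:
```python
from h import *
go([.4865,.1732,.029],173.4)
c=snap('top','t4');crop('t4',165,130,300,270,4,'ct4')
```

```text
shift mm [ 0.  -0.2 26.9] rotvec [-0.0008 -0.0012 -0.0002] | F [ 0.79 -0.13  0.36] pos [0.4866 0.1734 0.0559] rot [-1.7996e+02 -7.0000e-02  1.7339e+02] t 10.85
```

View pics/ct4.png

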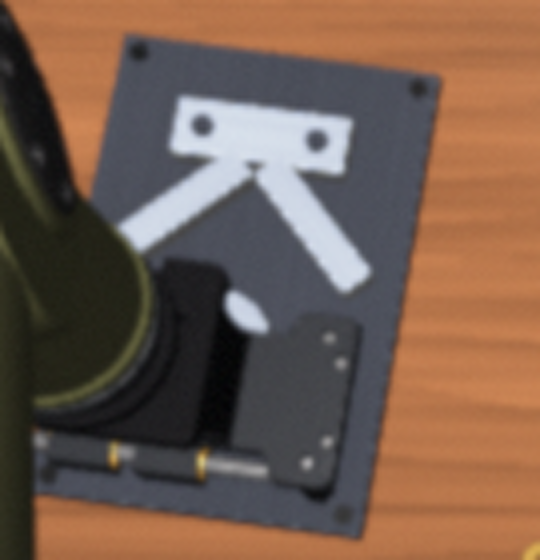

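The crop shows the flange's front edge at about (245,310), between the hand and the vee at (255,165). The blank hasn't touched the jaws. I'll lower the closed fingers behind it.

Emit:
{"fn": "drive_tool", "kwargs": {"moves": [{"x": 0,"y": 0,"z": 12,"rx": 0,"ry": 0,"rz": 0,"fingers": 1},{"x": 0,"y": 0,"z": 22,"rx": 0,"ry": 0,"rz": 0,"fingers": 1},{"x": 0,"y": 0,"z": 26,"rx": 0,"ry": 0,"rz": 0,"fingers": 1},{"x": 0,"y": 0,"z": 26,"rx": 0,"ry": 0,"rz": 0,"fingers": 1},{"x": 0,"y": 0,"z": 26,"rx": 0,"ry": 0,"rz": 0,"fingers": 1}]}}

```text
time_s: 11.52
tool_pos: [0.4861, 0.1734, 0.0295]
tool_rot: [-180.0, -0.1, 173.4]
force: [0.4, -0.3, -0.4]
grip_width: 0.0005
grasp_force: 0.0
```

Emit:
{"fn": "drive_tool", "kwargs": {"moves": [{"x": -2,"y": 0,"z": 0,"rx": 0,"ry": 0,"rz": 0,"fingers": 1},{"x": -4,"y": 0,"z": 0,"rx": 0,"ry": 0,"rz": 0,"fingers": 1},{"x": -6,"y": 0,"z": 0,"rx": 0,"ry": 0,"rz": 0,"fingers": 1},{"x": -8,"y": 0,"z": 0,"rx": 0,"ry": 0,"rz": 0,"fingers": 1},{"x": -10,"y": 0,"z": 0,"rx": 0,"ry": 0,"rz": 0,"fingers": 1},{"x": -12,"y": 0,"z": 0,"rx": 0,"ry": 0,"rz": 0,"fingers": 1},{"x": -14,"y": 0,"z": 0,"rx": 0,"ry": 0,"rz": 0,"fingers": 1},{"x": -16,"y": 0,"z": 0,"rx": 0,"ry": 0,"rz": 0,"fingers": 1},{"x": -18,"y": 0,"z": 0,"rx": 0,"ry": 0,"rz": 0,"fingers": 1},{"x": -20,"y": 0,"z": 0,"rx": 0,"ry": 0,"rz": 0,"fingers": 1}]}}

```text
time_s: 12.78
tool_pos: [0.5036, 0.1715, 0.029]
tool_rot: [-179.9, -0.4, 173.4]
force: [-5.6, 0.0, 4.4]
grip_width: 0.0005
grasp_force: 3.0
```

Emit:
{"fn": "drive_tool", "kwargs": {"moves": [{"x": 0,"y": 0,"z": 0,"rx": 0,"ry": 0,"rz": 0,"fingers": 1},{"x": 0,"y": 0,"z": 0,"rx": 0,"ry": 0,"rz": 0,"fingers": 1}]}}

```text
time_s: 13.02
tool_pos: [0.5041, 0.1714, 0.029]
tool_rot: [-179.9, -0.3, 173.4]
force: [-5.1, 1.7, 3.6]
grip_width: 0.0007
grasp_force: 2.7
```

Run:
```python
from h import *
o=sensors.get_obs()
for k in ('force','wrist_torque','tool_pos','tool_rot'):print(k,o[k].round(4))
```

```text
force [-5.0683  1.7218  3.5501]
wrist_torque [ 0.1559  1.1792 -0.0052]
tool_pos [0.5041 0.1714 0.029 ]
tool_rot [-179.9237   -0.3112  173.4262]
```

Emit:
{"fn": "drive_tool", "kwargs": {"moves": [{"x": -2,"y": 0,"z": 0,"rx": 0,"ry": 0,"rz": 0,"fingers": 1},{"x": -4,"y": 0,"z": 0,"rx": 0,"ry": 0,"rz": 0,"fingers": 1},{"x": -6,"y": 0,"z": 0,"rx": 0,"ry": 0,"rz": 0,"fingers": 1},{"x": -8,"y": 0,"z": 0,"rx": 0,"ry": 0,"rz": 0,"fingers": 1},{"x": -10,"y": 0,"z": 0,"rx": 0,"ry": 0,"rz": 0,"fingers": 1},{"x": -12,"y": 0,"z": 0,"rx": 0,"ry": 0,"rz": 0,"fingers": 1},{"x": -14,"y": 0,"z": 0,"rx": 0,"ry": 0,"rz": 0,"fingers": 1},{"x": -16,"y": 0,"z": 0,"rx": 0,"ry": 0,"rz": 0,"fingers": 1},{"x": -18,"y": 0,"z": 0,"rx": 0,"ry": 0,"rz": 0,"fingers": 1},{"x": -20,"y": 0,"z": 0,"rx": 0,"ry": 0,"rz": 0,"fingers": 1},{"x": -22,"y": 0,"z": 0,"rx": 0,"ry": 0,"rz": 0,"fingers": 1},{"x": -24,"y": 0,"z": 0,"rx": 0,"ry": 0,"rz": 0,"fingers": 1},{"x": -26,"y": 0,"z": 0,"rx": 0,"ry": 0,"rz": 0,"fingers": 1},{"x": -28,"y": 0,"z": 0,"rx": 0,"ry": 0,"rz": 0,"fingers": 1},{"x": -30,"y": 0,"z": 0,"rx": 0,"ry": 0,"rz": 0,"fingers": 1}]}}

```text
time_s: 14.9
tool_pos: [0.5336, 0.1681, 0.029]
tool_rot: [-179.9, -0.3, 173.4]
force: [-5.8, -0.2, 3.8]
grip_width: 0.0007
grasp_force: 3.1
```

Run:
```python
from h import *
snap('top','t5');crop('t5',180,140,290,230,6,'ct5')
c=load('t5')
def W(x,y,z): return [.5738+.9934*x+.1146*y,.1619-.1146*x+.9934*y,z]
o=sensors.get_obs();d=o['tool_pos'][:2]-[.5738,.1619];print('tcp plate',d@[.9934,-.1146],d@[.1146,.9934],o['force'])
for x in (0,.0135): print(x,[(round((a-180)*6),round((b-140)*6)) for a,b in (proj(c,W(x+r*np.cos(q),r*np.sin(q),z)) for r,z,q in ((0,.074,0),(.028,.032,0),(.028,.032,.785),(.028,.032,-.785)))])
```

```text
tcp plate -0.040210582026560936 0.0015503499082159238 [-4.87247986  0.75085178  4.72833842]
0 [(227, 297), (271, 258), (208, 273), (324, 288)]
0.0135 [(235, 257), (278, 220), (216, 235), (331, 251)]
```

View pics/ct5.png

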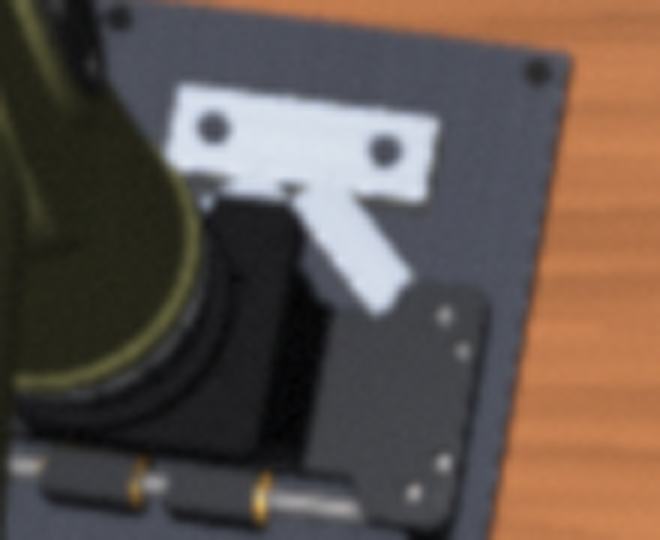

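The last view shows the hand covering the blank; the jaw's inner face near (330,260) is still clear of it. From here I'll feel for the jaws in small steps.

Emit:
{"fn": "drive_tool", "kwargs": {"moves": [{"x": -1,"y": 0,"z": 0,"rx": 0,"ry": 0,"rz": 0,"fingers": 1},{"x": -2,"y": 0,"z": 0,"rx": 0,"ry": 0,"rz": 0,"fingers": 1},{"x": -3,"y": 0,"z": 0,"rx": 0,"ry": 0,"rz": 0,"fingers": 1},{"x": -4,"y": 0,"z": 0,"rx": 0,"ry": 0,"rz": 0,"fingers": 1},{"x": -5,"y": 0,"z": 0,"rx": 0,"ry": 0,"rz": 0,"fingers": 1},{"x": -6,"y": 0,"z": 0,"rx": 0,"ry": 0,"rz": 0,"fingers": 1},{"x": -7,"y": 0,"z": 0,"rx": 0,"ry": 0,"rz": 0,"fingers": 1},{"x": -8,"y": 0,"z": 0,"rx": 0,"ry": 0,"rz": 0,"fingers": 1}]}}

```text
time_s: 15.95
tool_pos: [0.5416, 0.1672, 0.029]
tool_rot: [-179.9, -0.3, 173.4]
force: [-5.6, 0.2, 5.1]
grip_width: 0.0005
grasp_force: 3.1
```

Emit:
{"fn": "drive_tool", "kwargs": {"moves": [{"x": -0.5,"y": 0,"z": 0,"rx": 0,"ry": 0,"rz": 0,"fingers": 1},{"x": -1,"y": 0,"z": 0,"rx": 0,"ry": 0,"rz": 0,"fingers": 1},{"x": -1.5,"y": 0,"z": 0,"rx": 0,"ry": 0,"rz": 0,"fingers": 1},{"x": -2,"y": 0,"z": 0,"rx": 0,"ry": 0,"rz": 0,"fingers": 1}]}}

```text
time_s: 16.45
tool_pos: [0.5435, 0.1669, 0.029]
tool_rot: [-179.9, -0.3, 173.4]
force: [-6.4, 0.2, 4.4]
grip_width: 0.0002
grasp_force: 3.1
```

Emit:
{"fn": "drive_tool", "kwargs": {"moves": [{"x": -0.5,"y": 0,"z": 0,"rx": 0,"ry": 0,"rz": 0,"fingers": 1},{"x": -1,"y": 0,"z": 0,"rx": 0,"ry": 0,"rz": 0,"fingers": 1}]}}

```text
time_s: 16.7
tool_pos: [0.5445, 0.1668, 0.029]
tool_rot: [-179.9, -0.3, 173.4]
force: [-5.3, 0.2, 5.3]
grip_width: 0.0003
grasp_force: 3.1
```

Emit:
{"fn": "drive_tool", "kwargs": {"moves": [{"x": -0.5,"y": 0,"z": 0,"rx": 0,"ry": 0,"rz": 0,"fingers": 1},{"x": -1,"y": 0,"z": 0,"rx": 0,"ry": 0,"rz": 0,"fingers": 1}]}}

```text
time_s: 16.95
tool_pos: [0.5455, 0.1667, 0.029]
tool_rot: [-179.9, -0.3, 173.4]
force: [-5.9, 0.0, 5.3]
grip_width: 0.0001
grasp_force: 3.1
```

Emit:
{"fn": "drive_tool", "kwargs": {"moves": [{"x": -0.5,"y": 0,"z": 0,"rx": 0,"ry": 0,"rz": 0,"fingers": 1},{"x": -1,"y": 0,"z": 0,"rx": 0,"ry": 0,"rz": 0,"fingers": 1}]}}

```text
time_s: 17.2
tool_pos: [0.5465, 0.1666, 0.029]
tool_rot: [-179.9, -0.3, 173.4]
force: [-6.1, 0.7, 4.8]
grip_width: 0.0003
grasp_force: 3.1
```

Emit:
{"fn": "drive_tool", "kwargs": {"moves": [{"x": -0.5,"y": 0,"z": 0,"rx": 0,"ry": 0,"rz": 0,"fingers": 1},{"x": -1,"y": 0,"z": 0,"rx": 0,"ry": 0,"rz": 0,"fingers": 1}]}}

```text
time_s: 17.45
tool_pos: [0.5475, 0.1665, 0.029]
tool_rot: [-179.9, -0.3, 173.4]
force: [-6.0, 0.8, 5.0]
grip_width: 0.0005
grasp_force: 3.1
```

Emit:
{"fn": "drive_tool", "kwargs": {"moves": [{"x": -0.5,"y": 0,"z": 0,"rx": 0,"ry": 0,"rz": 0,"fingers": 1},{"x": -1,"y": 0,"z": 0,"rx": 0,"ry": 0,"rz": 0,"fingers": 1}]}}

```text
time_s: 17.7
tool_pos: [0.5479, 0.1665, 0.029]
tool_rot: [-179.9, -0.4, 173.4]
force: [-8.8, 1.8, 6.9]
grip_width: 0.0004
grasp_force: 4.1
```

Emit:
{"fn": "drive_tool", "kwargs": {"moves": [{"x": -0.4,"y": 0,"z": 0,"rx": 0,"ry": 0,"rz": 0,"fingers": 1},{"x": -0.8,"y": 0,"z": 0,"rx": 0,"ry": 0,"rz": 0,"fingers": 1}]}}

```text
time_s: 17.95
tool_pos: [0.548, 0.1665, 0.0289]
tool_rot: [-179.9, -0.5, 173.4]
force: [-8.9, 0.4, 7.8]
grip_width: 0.0005
grasp_force: 5.0
```

Emit:
{"fn": "drive_tool", "kwargs": {"moves": [{"x": -0.4,"y": 0,"z": 0,"rx": 0,"ry": 0,"rz": 0,"fingers": 1},{"x": -0.8,"y": 0,"z": 0,"rx": 0,"ry": 0,"rz": 0,"fingers": 1}]}}

```text
time_s: 18.2
tool_pos: [0.548, 0.1664, 0.0289]
tool_rot: [-179.9, -0.6, 173.5]
force: [-10.9, 0.3, 8.6]
grip_width: 0.0006
grasp_force: 5.7
```

Emit:
{"fn": "drive_tool", "kwargs": {"moves": [{"x": 0,"y": 0,"z": 0,"rx": 0,"ry": 0,"rz": 0,"fingers": 1},{"x": 0,"y": 0,"z": 0,"rx": 0,"ry": 0,"rz": 0,"fingers": 1}]}}

```text
time_s: 18.45
tool_pos: [0.548, 0.1664, 0.0289]
tool_rot: [-179.9, -0.6, 173.5]
force: [-11.6, 0.7, 9.6]
grip_width: 0.0003
grasp_force: 5.6
```

Emit:
{"fn": "drive_tool", "kwargs": {"moves": [{"x": 0,"y": 0,"z": -0.3,"rx": 0,"ry": 0,"rz": 0,"fingers": 1},{"x": 0,"y": 0,"z": -0.5,"rx": 0,"ry": 0,"rz": 0,"fingers": 1}]}}

```text
time_s: 18.7
tool_pos: [0.548, 0.1665, 0.0289]
tool_rot: [-179.9, -0.6, 173.5]
force: [-10.0, 0.9, 6.1]
grip_width: 0.0003
grasp_force: 5.0
```

Emit:
{"fn": "drive_tool", "kwargs": {"moves": [{"x": 0,"y": 0.7,"z": 0,"rx": 0,"ry": 0,"rz": 0,"fingers": 1},{"x": 0,"y": 1.4,"z": 0,"rx": 0,"ry": 0,"rz": 0,"fingers": 1}]}}

```text
time_s: 18.95
tool_pos: [0.548, 0.1666, 0.0289]
tool_rot: [-179.8, -0.6, 173.4]
force: [-11.2, -2.1, 7.7]
grip_width: 0.0004
grasp_force: 5.3
```

Emit:
{"fn": "drive_tool", "kwargs": {"moves": [{"x": 0,"y": -0.7,"z": 0,"rx": 0,"ry": 0,"rz": 0,"fingers": 1},{"x": 0,"y": -1.4,"z": 0,"rx": 0,"ry": 0,"rz": 0,"fingers": 1},{"x": 0,"y": -2.1,"z": 0,"rx": 0,"ry": 0,"rz": 0,"fingers": 1},{"x": 0,"y": -2.8,"z": 0,"rx": 0,"ry": 0,"rz": 0,"fingers": 1}]}}

```text
time_s: 19.45
tool_pos: [0.5482, 0.1659, 0.029]
tool_rot: [-180.0, -0.5, 173.5]
force: [-9.0, 3.0, 3.9]
grip_width: 0.0006
grasp_force: 4.5
```

Emit:
{"fn": "drive_tool", "kwargs": {"moves": [{"x": 0,"y": -0.7,"z": 0,"rx": 0,"ry": 0,"rz": 0,"fingers": 1},{"x": 0,"y": -1.4,"z": 0,"rx": 0,"ry": 0,"rz": 0,"fingers": 1},{"x": 0,"y": -1.4,"z": 0,"rx": 0,"ry": 0,"rz": 0,"fingers": 1}]}}

```text
time_s: 19.82
tool_pos: [0.5485, 0.1643, 0.0289]
tool_rot: [-179.9, -0.5, 173.5]
force: [-8.7, 1.5, 3.7]
grip_width: 0.0003
grasp_force: 3.9
```

Emit:
{"fn": "drive_tool", "kwargs": {"moves": [{"x": 0,"y": -0.7,"z": 0,"rx": 0,"ry": 0,"rz": 0,"fingers": 1},{"x": 0,"y": -1.4,"z": 0,"rx": 0,"ry": 0,"rz": 0,"fingers": 1},{"x": 0,"y": -1.4,"z": 0,"rx": 0,"ry": 0,"rz": 0,"fingers": 1}]}}

```text
time_s: 20.2
tool_pos: [0.5488, 0.1626, 0.0289]
tool_rot: [-179.9, -0.4, 173.5]
force: [-6.8, 2.2, 2.0]
grip_width: 0.0006
grasp_force: 3.4
```

Emit:
{"fn": "drive_tool", "kwargs": {"moves": [{"x": -0.3,"y": -0.7,"z": 0,"rx": 0,"ry": 0,"rz": 0,"fingers": 1},{"x": -0.6,"y": -1.4,"z": 0,"rx": 0,"ry": 0,"rz": 0,"fingers": 1},{"x": -0.6,"y": -2,"z": 0,"rx": 0,"ry": 0,"rz": 0,"fingers": 1}]}}

```text
time_s: 20.58
tool_pos: [0.5491, 0.1611, 0.029]
tool_rot: [-180.0, -0.4, 173.5]
force: [-6.5, 2.8, 2.8]
grip_width: 0.0001
grasp_force: 3.5
```

Emit:
{"fn": "drive_tool", "kwargs": {"moves": [{"x": -0.2,"y": -0.7,"z": 0,"rx": 0,"ry": 0,"rz": 0,"fingers": 1},{"x": -0.4,"y": -1.4,"z": 0,"rx": 0,"ry": 0,"rz": 0,"fingers": 1},{"x": -0.4,"y": -2,"z": 0,"rx": 0,"ry": 0,"rz": 0,"fingers": 1}]}}

```text
time_s: 20.95
tool_pos: [0.5491, 0.1608, 0.029]
tool_rot: [179.9, -0.4, 173.5]
force: [-6.7, 6.4, 2.2]
grip_width: 0.0005
grasp_force: 3.7
```

Emit:
{"fn": "drive_tool", "kwargs": {"moves": [{"x": -0.3,"y": 0.8,"z": 0,"rx": 0,"ry": 0,"rz": 0,"fingers": 1},{"x": -0.6,"y": 1.6,"z": 0,"rx": 0,"ry": 0,"rz": 0,"fingers": 1},{"x": -0.9,"y": 2.2,"z": 0,"rx": 0,"ry": 0,"rz": 0,"fingers": 1}]}}

```text
time_s: 21.32
tool_pos: [0.5492, 0.161, 0.0289]
tool_rot: [-179.9, -0.6, 173.5]
force: [-10.7, 2.1, 6.6]
grip_width: 0.0004
grasp_force: 5.1
```

Emit:
{"fn": "drive_tool", "kwargs": {"moves": [{"x": -0.3,"y": 0,"z": 0,"rx": 0,"ry": 0,"rz": 0,"fingers": 1},{"x": -0.6,"y": 0,"z": -0.1,"rx": 0,"ry": 0,"rz": 0,"fingers": 1},{"x": -0.6,"y": 0,"z": -0.1,"rx": 0,"ry": 0,"rz": 0,"fingers": 1}]}}

```text
time_s: 21.7
tool_pos: [0.5493, 0.161, 0.0289]
tool_rot: [-179.9, -0.6, 173.5]
force: [-11.4, 1.7, 6.9]
grip_width: 0.0006
grasp_force: 5.6
```

Emit:
{"fn": "drive_tool", "kwargs": {"moves": [{"x": -0.3,"y": 0,"z": -0.3,"rx": 0,"ry": 0,"rz": 0,"fingers": 1},{"x": -0.6,"y": 0,"z": -0.6,"rx": 0,"ry": 0,"rz": 0,"fingers": 1},{"x": -0.9,"y": 0,"z": -0.6,"rx": 0,"ry": 0,"rz": 0,"fingers": 1},{"x": -0.9,"y": 0,"z": -0.6,"rx": 0,"ry": 0,"rz": 0,"fingers": 1}]}}

```text
time_s: 22.2
tool_pos: [0.5493, 0.161, 0.029]
tool_rot: [-179.9, -0.7, 173.5]
force: [-11.3, 1.6, 4.6]
grip_width: 0.0006
grasp_force: 6.0
```

Emit:
{"fn": "drive_tool", "kwargs": {"moves": [{"x": 0,"y": 0.7,"z": 0,"rx": 0,"ry": 0,"rz": 0,"fingers": 1},{"x": 0,"y": 1,"z": 0,"rx": 0,"ry": 0,"rz": 0,"fingers": 1},{"x": 0,"y": 1,"z": 0,"rx": 0,"ry": 0,"rz": 0,"fingers": 1}]}}

```text
time_s: 22.58
tool_pos: [0.5493, 0.1611, 0.029]
tool_rot: [-179.8, -0.8, 173.5]
force: [-12.2, 0.3, 6.5]
grip_width: 0.0002
grasp_force: 6.0
```

Emit:
{"fn": "drive_tool", "kwargs": {"moves": [{"x": -0.4,"y": -0.5,"z": -0.2,"rx": 0,"ry": 0,"rz": 0,"fingers": 1},{"x": -0.8,"y": -0.5,"z": -0.4,"rx": 0,"ry": 0,"rz": 0,"fingers": 1},{"x": -1,"y": -0.5,"z": -0.5,"rx": 0,"ry": 0,"rz": 0,"fingers": 1},{"x": -1,"y": -0.5,"z": -0.5,"rx": 0,"ry": 0,"rz": 0,"fingers": 1},{"x": -1,"y": -0.5,"z": -0.5,"rx": 0,"ry": 0,"rz": 0,"fingers": 1},{"x": -1,"y": -0.5,"z": -0.5,"rx": 0,"ry": 0,"rz": 0,"fingers": 1},{"x": -1,"y": -0.5,"z": -0.5,"rx": 0,"ry": 0,"rz": 0,"fingers": 1},{"x": -1,"y": -0.5,"z": -0.5,"rx": 0,"ry": 0,"rz": 0,"fingers": 1},{"x": -1,"y": -0.5,"z": -0.5,"rx": 0,"ry": 0,"rz": 0,"fingers": 1}]}}

```text
time_s: 23.7
tool_pos: [0.5494, 0.1611, 0.029]
tool_rot: [-179.9, -0.9, 173.5]
force: [-13.3, 2.0, 4.5]
grip_width: 0.0006
grasp_force: 6.6
```

Emit:
{"fn": "drive_tool", "kwargs": {"moves": [{"x": 2,"y": 0,"z": 0,"rx": 0,"ry": 0,"rz": 0,"fingers": 1},{"x": 6,"y": 0,"z": 0,"rx": 0,"ry": 0,"rz": 0,"fingers": 1},{"x": 15,"y": 0,"z": 0,"rx": 0,"ry": 0,"rz": 0,"fingers": 1},{"x": 15,"y": 0,"z": -40,"rx": 0,"ry": 0,"rz": 0,"fingers": 1},{"x": 15,"y": 0,"z": -90,"rx": 0,"ry": 0,"rz": 0,"fingers": 1},{"x": 15,"y": 0,"z": -90,"rx": 0,"ry": 0,"rz": 0,"fingers": 1},{"x": -40,"y": 0,"z": -90,"rx": 0,"ry": 0,"rz": 0,"fingers": 1},{"x": -90,"y": 0,"z": -90,"rx": 0,"ry": 0,"rz": 0,"fingers": 1},{"x": -120,"y": 0,"z": -90,"rx": 0,"ry": 0,"rz": 0,"fingers": 1},{"x": -120,"y": 0,"z": -90,"rx": 0,"ry": 0,"rz": 0,"fingers": 1},{"x": -120,"y": 0,"z": -90,"rx": 0,"ry": 0,"rz": 0,"fingers": 1}]}}

```text
time_s: 25.08
tool_pos: [0.6742, 0.1458, 0.1198]
tool_rot: [-179.9, -0.2, 173.4]
force: [-0.5, 0.1, 0.0]
grip_width: 0.0005
grasp_force: 0.0
```

Run:
```python
from h import *
c=snap('wrist','w6');o=sensors.get_obs();print(o['tool_pos'],o['force'])
def W(x,y,z): return [.5738+.9934*x+.1146*y,.1619-.1146*x+.9934*y,z]
for p in [(.0135,0,.074),(.0135,0,.032),(.0531,0,.028),(-.0034,.0565,.028),(-.0034,-.0565,.028)]: print(p,np.round(proj(c,W(*p)),1))
g=cv2.cvtColor(c['image'],cv2.COLOR_RGB2GRAY)
u,v=map(int,proj(c,W(.0135,0,.032)))
np.set_printoptions(linewidth=400)
s=g[max(0,v-70):v+90:3,u-96:u+96:3]
print(u,v)
for r in s: print(''.join(' .:-=+*#%@'[min(9,int(x)//26)] for x in r))
```

```text
[0.67403393 0.14624978 0.12011914] [-0.24910856  0.59056601  0.26527096]
(0.0135, 0, 0.074) [325.1 107.4]
(0.0135, 0, 0.032) [323.5 112. ]
(0.0531, 0, 0.028) [323.  172.8]
(-0.0034, 0.0565, 0.028) [410.7  84.8]
(-0.0034, -0.0565, 0.028) [236.3  84.9]
323 112
---------------------------------------------------:----------:-
----------------------------------------------:----:------------
----------------------------------------------:----:----------:-
----------------------------------------------:--------:------:-
----------------------------------------------:---------------:-
--------------------------------------------------------------:-
--------------------------------------------------------------:-
----------------------------------------------------------------
----------------------------+***##*=----------:-----------------
-------------------------=*#%%%%%%%%#*=-------------------------
------------------------*#%%%%%%%%%%%%#+------------------------
-----------------------#%%%%%%%%%%%%%%%%*-----------------------
----------------------#%%%%%%%%%%%%%%%%%%#-------------------
[... 1968 characters left out ...]
-----+%%%%%%%%%%%+#%%%%%%%%%%#--------------------
--------------------+%%%%%%%%%*-=%%%%%%%%%#---------------------
---------------------=%%%%%%%#---=%%%%%%%#----------------------
----------+***********#%%%%%%****+*%%%%%%*+++++++++++-----------
----------#%%%%%%%%%%%%%%%%%%%%%%%%%%%%%%%%%%%%%%%%%%-----------
----------*%%%%%%%%%%%%%%%%%%%%%%%%%%%%%%%%%%%%%%%%%%-----------
----------+%%%%%%%%%%%%%%%%%%%%%%%%%%%%%%%%%%%%%%%%%%-----------
----------+%%%%%%%%%%%%%%%%%%%%%%%%%%%%%%%%%%%%%%%%%%-----------
----------+%%%%#=-=#%%%%%%%%%%%%%%%%%%%%%%%%+--*%%%%%-----------
----------+%%%%=----%%%%%%%%%%%%%%%%%%%%%%%*----*%%%%-----------
----------+%%%#-----#%%%%%%%%%%%%%%%%%%%%%%=----=%%%#-----------
```

Run:
```python
from h import *
from scipy.optimize import least_squares
c=load('w6');g=cv2.cvtColor(c['image'],cv2.COLOR_RGB2GRAY).astype(float)
print(g[45:60,250].mean(),g[80,323])
th=145
def cross(v,a,b):
    r=g[v,a:b]-th;i=np.nonzero(np.sign(r[:-1])!=np.sign(r[1:]))[0];return a+i+r[i]/(r[i]-r[i+1])
L=[];Rr=[];C=[]
for v in range(68,122):
    x=cross(v,228,420)
    # flange edges: crossings nearest the centre column in dark gaps
    l=x[x<300];r=x[x>345]
    d=[q for q in cross(v,227,300)];e=[q for q in cross(v,345,421)]
    if d and e: C+= [(d[-1],v),(e[0],v)] if v<112 else []
    if 92<=v and len(d)>=2 and len(e)>=2: L.append((d[-2],v));Rr.append((e[1],v))
P=np.array([atz(c,*p,.032)[:2] for p in C])
for lo in (0,):
    f=lambda q:np.hypot(P[:,0]-q[0],P[:,1]-q[1])-q[2]
    s=least_squares(f,[.587,.16,.028],loss='soft_l1',f_scale=.0005);print(s.x,np.abs(s.fun).max(),len(P))
cx=s.x[:2]
for n,J in (('L',L),('R',Rr)):
    Q=np.array([atz(c,*p,.028)[:2] for p in J]);d=cv2.fitLine(Q.astype(np.float32),cv2.DIST_HUBER,0,1e-4,1e-5).ravel()
    print(n,len(J),'angle',np.degrees(np.arctan2(d[1],d[0])),'dist to axis',abs((cx-d[2:])@[-d[1],d[0]]))
```

```text
79.93333333333334 217.0
[0.58660575 0.15901641 0.02762635] 0.0003136145701880845 78
L 30 angle 38.3355 dist to axis 0.027172869304264498
R 30 angle -51.70001 dist to axis 0.027283134957687135
```

The wrist image puts the blank's axis 27.2 mm from one jaw face and 27.3 mm from the other, and I measured the flange radius as 27.6 mm. It bears on both jaws. I'll press once more, centred, so the required jaw force is certain.

Run:
```python
from h import *
go([.5374,.1647,.12],173.4);go([.5374,.1647,.029],173.4)
```

```text
shift mm [137.8   2.7   0.6] rotvec [-0.001  -0.0033  0.0004] | F [-0.25  0.59  0.27] pos [0.674  0.1462 0.1201] rot [-179.94   -0.19  173.42] t 25.125
shift mm [137.6   2.8  91.6] rotvec [-0.001  -0.0033  0.0004] | F [-0.25  0.59  0.27] pos [0.674  0.1462 0.1201] rot [-179.94   -0.19  173.42] t 25.125
```

Emit:
{"fn": "drive_tool", "kwargs": {"moves": [{"x": 50,"y": 2.7,"z": 0,"rx": 0,"ry": -0.003,"rz": 0,"fingers": 1},{"x": 100,"y": 2.7,"z": 0,"rx": 0,"ry": -0.003,"rz": 0,"fingers": 1},{"x": 138,"y": 2.7,"z": 0,"rx": 0,"ry": -0.003,"rz": 0,"fingers": 1},{"x": 138,"y": 2.7,"z": 0,"rx": 0,"ry": -0.003,"rz": 0,"fingers": 1},{"x": 138,"y": 2.7,"z": 0,"rx": 0,"ry": -0.003,"rz": 0,"fingers": 1},{"x": 138,"y": 2.7,"z": 40,"rx": 0,"ry": -0.003,"rz": 0,"fingers": 1},{"x": 138,"y": 2.7,"z": 75,"rx": 0,"ry": -0.003,"rz": 0,"fingers": 1},{"x": 138,"y": 2.7,"z": 91,"rx": 0,"ry": -0.003,"rz": 0,"fingers": 1},{"x": 138,"y": 2.7,"z": 91,"rx": 0,"ry": -0.003,"rz": 0,"fingers": 1},{"x": 138,"y": 2.7,"z": 91,"rx": 0,"ry": -0.003,"rz": 0,"fingers": 1}]}}

```text
time_s: 26.38
tool_pos: [0.5396, 0.1646, 0.0312]
tool_rot: [180.0, 0.2, 173.4]
force: [-0.3, 0.2, 0.6]
grip_width: 0.0006
grasp_force: 0.0
```

Emit:
{"fn": "drive_tool", "kwargs": {"moves": [{"x": -2,"y": 0,"z": 0,"rx": 0,"ry": 0,"rz": 0,"fingers": 1},{"x": -4,"y": 0,"z": 0,"rx": 0,"ry": 0,"rz": 0,"fingers": 1},{"x": -6,"y": 0,"z": 0,"rx": 0,"ry": 0,"rz": 0,"fingers": 1},{"x": -8,"y": 0,"z": 0,"rx": 0,"ry": 0,"rz": 0,"fingers": 1},{"x": -9,"y": 0,"z": 0,"rx": 0,"ry": 0,"rz": 0,"fingers": 1},{"x": -10,"y": 0,"z": 0,"rx": 0,"ry": 0,"rz": 0,"fingers": 1}]}}

```text
time_s: 27.12
tool_pos: [0.5482, 0.1632, 0.0299]
tool_rot: [-179.9, 0.1, 173.4]
force: [0.2, -0.6, 0.4]
grip_width: 0.0005
grasp_force: 0.0
```

Emit:
{"fn": "drive_tool", "kwargs": {"moves": [{"x": -0.7,"y": 0,"z": 0,"rx": 0,"ry": 0,"rz": 0,"fingers": 1},{"x": -1.4,"y": 0,"z": 0,"rx": 0,"ry": 0,"rz": 0,"fingers": 1},{"x": -2,"y": 0,"z": -0.1,"rx": 0,"ry": 0,"rz": 0,"fingers": 1},{"x": -2.5,"y": 0,"z": -0.2,"rx": 0,"ry": 0,"rz": 0,"fingers": 1}]}}

```text
time_s: 27.62
tool_pos: [0.5495, 0.1631, 0.0298]
tool_rot: [-179.9, -0.1, 173.4]
force: [-3.3, 0.1, 2.0]
grip_width: 0.0004
grasp_force: 2.0
```

Emit:
{"fn": "drive_tool", "kwargs": {"moves": [{"x": -0.7,"y": 0,"z": -0.2,"rx": 0,"ry": 0,"rz": 0,"fingers": 1},{"x": -1.4,"y": 0,"z": -0.4,"rx": 0,"ry": 0,"rz": 0,"fingers": 1},{"x": -1.8,"y": 0,"z": -0.5,"rx": 0,"ry": 0,"rz": 0,"fingers": 1}]}}

```text
time_s: 28.0
tool_pos: [0.5497, 0.1631, 0.0298]
tool_rot: [-179.9, -0.3, 173.4]
force: [-8.0, 0.2, 3.5]
grip_width: 0.0007
grasp_force: 3.8
```

Emit:
{"fn": "drive_tool", "kwargs": {"moves": [{"x": -0.8,"y": 0,"z": -0.2,"rx": 0,"ry": 0,"rz": 0,"fingers": 1},{"x": -1.6,"y": 0,"z": -0.4,"rx": 0,"ry": 0,"rz": 0,"fingers": 1},{"x": -2.4,"y": 0,"z": -0.6,"rx": 0,"ry": 0,"rz": 0,"fingers": 1},{"x": -2.8,"y": 0,"z": -0.7,"rx": 0,"ry": 0,"rz": 0,"fingers": 1},{"x": -2.8,"y": 0,"z": -0.7,"rx": 0,"ry": 0,"rz": 0,"fingers": 1},{"x": -2.8,"y": 0,"z": -0.7,"rx": 0,"ry": 0,"rz": 0,"fingers": 1},{"x": -2.8,"y": 0,"z": -0.7,"rx": 0,"ry": 0,"rz": 0,"fingers": 1},{"x": -2.8,"y": 0,"z": -0.7,"rx": 0,"ry": 0,"rz": 0,"fingers": 1},{"x": -2.8,"y": 0,"z": -0.7,"rx": 0,"ry": 0,"rz": 0,"fingers": 1},{"x": -2.8,"y": 0,"z": -0.7,"rx": 0,"ry": 0,"rz": 0,"fingers": 1},{"x": -2.8,"y": 0,"z": -0.7,"rx": 0,"ry": 0,"rz": 0,"fingers": 1}]}}

```text
time_s: 29.38
tool_pos: [0.5499, 0.1631, 0.0299]
tool_rot: [-179.8, -0.6, 173.5]
force: [-12.9, 1.7, 4.7]
grip_width: 0.0005
grasp_force: 6.0
```

Emit:
{"fn": "drive_tool", "kwargs": {"moves": [{"x": -0.8,"y": 0,"z": -0.2,"rx": 0,"ry": 0,"rz": 0,"fingers": 1},{"x": -1.6,"y": 0,"z": -0.4,"rx": 0,"ry": 0,"rz": 0,"fingers": 1},{"x": -2,"y": 0,"z": -0.6,"rx": 0,"ry": 0,"rz": 0,"fingers": 1},{"x": -2,"y": 0,"z": -0.6,"rx": 0,"ry": 0,"rz": 0,"fingers": 1},{"x": -2,"y": 0,"z": -0.6,"rx": 0,"ry": 0,"rz": 0,"fingers": 1},{"x": -2,"y": 0,"z": -0.6,"rx": 0,"ry": 0,"rz": 0,"fingers": 1},{"x": -2,"y": 0,"z": -0.6,"rx": 0,"ry": 0,"rz": 0,"fingers": 1},{"x": -2,"y": 0,"z": -0.6,"rx": 0,"ry": 0,"rz": 0,"fingers": 1},{"x": -2,"y": 0,"z": -0.6,"rx": 0,"ry": 0,"rz": 0,"fingers": 1},{"x": -2,"y": 0,"z": -0.6,"rx": 0,"ry": 0,"rz": 0,"fingers": 1}]}}

```text
time_s: 30.62
tool_pos: [0.55, 0.163, 0.0299]
tool_rot: [-179.8, -0.8, 173.5]
force: [-15.2, 1.0, 5.3]
grip_width: 0.0004
grasp_force: 7.7
```

Emit:
{"fn": "drive_tool", "kwargs": {"moves": [{"x": 3,"y": 0,"z": 0,"rx": 0,"ry": 0,"rz": 0,"fingers": 1},{"x": 8,"y": 0,"z": 0,"rx": 0,"ry": 0,"rz": 0,"fingers": 1},{"x": 25,"y": 0,"z": 0,"rx": 0,"ry": 0,"rz": 0,"fingers": 1},{"x": 25,"y": 0,"z": 0,"rx": 0,"ry": 0,"rz": 0,"fingers": 1},{"x": 25,"y": 0,"z": -50,"rx": 0,"ry": 0,"rz": 0,"fingers": 1},{"x": 25,"y": 0,"z": -90,"rx": 0,"ry": 0,"rz": 0,"fingers": 1},{"x": 25,"y": 0,"z": -90,"rx": 0,"ry": 0,"rz": 0,"fingers": 1},{"x": -40,"y": 0,"z": -90,"rx": 0,"ry": 0,"rz": 0,"fingers": 1},{"x": -90,"y": 0,"z": -90,"rx": 0,"ry": 0,"rz": 0,"fingers": 1},{"x": -120,"y": 0,"z": -90,"rx": 0,"ry": 0,"rz": 0,"fingers": 1},{"x": -120,"y": 0,"z": -90,"rx": 0,"ry": 0,"rz": 0,"fingers": 1},{"x": -120,"y": 0,"z": -90,"rx": 0,"ry": 0,"rz": 0,"fingers": 1}]}}

```text
time_s: 32.12
tool_pos: [0.6756, 0.1484, 0.121]
tool_rot: [-179.9, -0.0, 173.4]
force: [-0.8, -0.5, 0.0]
grip_width: 0.0
grasp_force: 0.0
```

Run:
```python
from h import *
c=snap('wrist','w7');o=sensors.get_obs();print(o['tool_pos'],o['force'],o['time_s'])
g=cv2.cvtColor(c['image'],cv2.COLOR_RGB2GRAY)
u,v=map(int,proj(c,[.5866,.159,.032]));print(u,v)
for r in g[max(0,v-50):v+70:4,u-96:u+96:3]: print(''.join(' .:-=+*#%@'[min(9,int(x)//26)] for x in r))
```

```text
[0.67539489 0.14874417 0.12140586] [0.01183951 0.43037218 0.77077327] 32.175
317 109
-------------------------------------------------------:--------
-----------------------------==+**+=----------------------------
--------------------------=#%%%%%%%%%#*----------------:--------
------------------------*#%%%%%%%%%%%%%%*-----------------------
-----------------------#%%%%%%%%%%%%%%%%%#+---------------------
---------------------=%%%%%%%%%%%%%%%%%%%%%+--------------------
---#+---------------=%%%%%%%%%%%%%%%%%%%%%%%+---------------=#--
-=#%%*--------------#%%%%%%%#%%%%%%%#%%%%%%%%=-------------+%%%=
+%%%%%#=-----------+%%%%%%%#%%%%%%%%%%%%%%%%%#------------#%%%%%
%%%%%%%%+----------%%%%%%%#%%%%%%%%%%%#%%%%%%%----------=#%%%%%%
%%%%%%%%%*--------=%%%%%%%#%%%%%%%%%%%%%%%%%%%+--------+%%%%%%%%
%%%%%%%%%%#-------+%%%%%%%%%%%%%%%%%%%%#%%%%%%#-------*%%%%%%%%%
%%%%%%%%%%%%+-----+%%%%%%%%%%%%%%%%%%%%#%%%%%%#-----=#%%%%%%%%%%
=#%%%%%%%%%%%*----*%%%%%%%#%%%%%%%%%%%%%%%%%%%*----+%%%%%%%%%%%%
--*%%%%%%%%%%%#---=%%%%%%%%%%%%%%%%%%%#%%%%%%%*---*%%%%%%%%%%%#-
---+%%%%%%%%%%%%=--%%%%%%%%%#%%%%%%%%#%%
[... 234 characters left out ...]
%%%%%%%%%%%%%%%%%%%%%%%%%%%%%#%%%%%%%%%%%%=-------
----------*%%%%%%%%%%%%%%%%%%%%%%%%%%%%%%%%%%%%%%%%%%%#---------
-----------=%%%%%%%%%%%%%%%%%%%%%%%%%%%%%#%%%%%%%%%%%+----------
-------------#%%%%%%%%%%%*#%%%%%%%%%%%#*%%%%%%%%%%%#=-----------
--------------*%%%%%%%%%%%*-+####%#*+=*%%%%%%%%%%%*-------------
---------------=%%%%%%%%%%%#---------#%%%%%%%%%%%+--------------
-----------------#%%%%%%%%%%%+-----+%%%%%%%%%%%#----------------
------------------+%%%%%%%%%%%*---*%%%%%%%%%%%*-----------------
-------------------=#%%%%%%%%%%#=#%%%%%%%%%%%=------------------
---------------------*%%%%%%%%%*-*%%%%%%%%%#--------------------
----------------------+%%%%%%%+---+%%%%%%%*---------------------
```

The blank is standing home against both jaws, and the arm is clear of everything. Handing in.

```bash
python3 -c "
from h import *
print(workorder.sign_off())"
```

```text
the job is handed in; nothing more can be done
None
```

The job is handed in: the blank stands upright and released in the vee, measured against both jaws, after a hold of about a second at 13–15 N by the wrist reading (above the 10 N asked, well below the 25 N jaw limit); sign-off gave no verdict.

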